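Set the adjustable V rest to its next hole and lay the tube in the rests

TASK

Draw the V head of the adjustable rest straight up until its sprung button pops through the next hole, stopping as soon as it catches so that the loose stand is neither lifted off the bench nor shifted, then prove the lock by pressing down on the head with 15 to 30 N. After that, take the bare round steel tube from the timber bearers and lay it gently, without dropping it, into both V rests so that it lies roughly level, and let go, leaving everything else where it is.

Things in the scene. Friction and masses are not known exactly. Their poses are not given: they have to be found in the camera images.
- stand: Adjustable rest: loose stand, 2.4 kg (23.5 N) in all. Origin: centre of the underside of its blue foot (150 x 140 x 16 mm), z up, +x the side with the holes. On it a blue sleeve 35 mm square (41 mm at its mouth, 150 mm up) with three 11 mm holes in its +x face, 50, 90 and 130 mm up. A bright 27 mm square leg slides in the sleeve and carries a sprung 9 mm brass button
- stand_foot (a point): Same point. At the start the button is pressed in between the 50 and 90 mm holes: the leg must rise 9 to 32 mm. Drawing the leg up takes 10 to 12 N; friction holds it where left, but unlocked it sinks under 3 to 4 N on the head. At the 90 mm hole the button pops out and locks the leg both ways (1 mm play each way); pulling harder then lifts the whole stand
- head: V head on the leg. Origin: centre of its underside; z up, y along the V, x across it. Steel block 36 (x) x 30 (y) x 18 mm, above it two arms at 45 degrees, 57 mm across (x) and 30 mm along y, top 48 mm above the origin. Its two flat faces, 30 mm apart along y, can be pinched from above 10 to 15 mm above the origin
- rest_v (a point): Bottom of the V of that head, 20 mm above its underside. The head sits on a screw with a lock nut, set by somebody and not known: with the button in the 90 mm hole this point is 239 mm above the bench give or take 15 mm, and only the feel of the catch tells where. One hole lower or higher is 40 mm away
- post_v (a point): Fixed rest, bolted down: blue square post on a 150 x 140 x 16 mm foot with the same V head (57 mm across the arms, 30 mm along the V). The point is the bottom of its V, 239 mm above the bench; y is along the V. The adjustable rest stands 250 to 300 mm from it towards -y, the two Vs in line within about 0.1 rad
- post: the same fixed rest; origin at the centre of its underside
- tube_mid (a point): Workpiece: bare steel round tube, 25 mm diameter, 420 mm long, 0.26 to 0.4 kg. The point is its centre (on the axis, half-way along), x along it. It lies in a notch of the timber bearers, axis 42.5 mm above the bench; the bearers (40 mm high) reach under it 107 to 153 mm from the bearers' middle, the tube's middle within 20 mm of that. Lying in a V its axis is 18 mm above the V's bottom
- tube: the same round tube; origin at its centre, x along it
- square_tube: red square tube 25 x 25 x 340 mm in the other notch of the timber bearers, parallel to the round tube, 100 mm from it; origin at its centre (leave alone)
Mind the look-alikes: they are no part of the job. Leave any orange look-alike of the stand alone.

How it is judged (in metres and radians):
On the way:
1. the head stands at the 90 mm hole and is pressed down with at least 10 N without sinking (z of head in the frame of stand_foot between 0.2025 and 0.2355 m and contact force between stand and table above 33.6 N and contact force between the fingers and head above 5 N), for 0.2 s.
At the end, for the whole second after the job is handed in: The head of the adjustable rest is at the height of the 90 mm hole (origin 219 mm above the stand's underside, within 16.5 mm), and the tube lies still in both Vs, touching both, level within 0.08 rad, its middle 244 to 270 mm above the bench, the stand upright (z of head in the frame of stand_foot between 0.2025 and 0.2355 m and angle between tube_mid's own x axis and vertical between 1.4908 and 1.6508 rad and contact force between tube and head above 0.2 N and contact force between tube and post above 0.2 N and height (world z) of tube_mid between 0.244 and 0.27 m and linear speed of tube below 0.02 m/s and angle between stand's own z axis and vertical below 0.03 rad).
It fails at once if the stand is lifted more than 3 mm off the bench or shifted more than 15 mm (height (world z) of stand_foot above 0.003 m or distance of stand_foot from where it was at the start of the episode above 0.015 m).
It fails at once if the stand is pressed down with more than about 45 N (contact force between stand and table above 68.6 N).
It fails at once if the tube is dropped (it falls freely by more than about 10 mm) (contact force between the fingers and tube below 0.2 N and linear speed of tube above 0.45 m/s).
It fails at once if the tube falls onto the bench (contact force between tube and table above 0.5 N).
It fails at once if a bystander is moved more than 30 mm (distance of any of wrench, hammer, spray_can, wire_brush, tin, magnet_square, square_tube from where it was at the start of the episode above 0.03 m).
It also fails if it takes over 72 s, if anything falls off the work surface, if the arm or the gripper's body presses on something with over 40 N, if the wrist force passes 120 N, or if a joint passes its speed limit or range.

ROBOT

A 6-joint arm with a two-finger parallel gripper is mounted at the origin on the work surface. World frame = base frame: x ahead of the robot, y to its left, z up, the work surface at z = 0. Lengths are in mm, angles in rad, forces in N, time in s.
With the tool pointing down it reaches from about 300 to 775 mm from the base axis. Payload 14.6 kg.
Tool frame: the origin (TCP) lies between the finger pads; the fingertips stand 19 mm ahead of it and the grasp point (between the pads) is the TCP; z points along the fingers, y is the line along which they close (so a half turn about z gives the same grasp; the last joint's range is limited). The gripper opens to 94 mm and grips with 3 to 60 N. Pads are 16 mm wide; open, the fingers measure 119 mm over their backs; the gripper's body (75 mm by 177 mm) begins 78 mm behind the grasp point.
Start: joints at [-0.067, 0.3, 1.521, -0, 1.321, -0.067], TCP at [549.99, -0.002, 224.446] pointing down, gripper open.
Joint ranges: [-3.03, 3.03], [-0.79, 2.21], [0.23, 2.52], [-1.04, 4.18], [0, 3.07], [-2.55, 2.55]. Speed limits (rad/s): [2.22, 2.22, 2.57, 3.14, 3.14, 3.14].

INTERFACE

Orientations are given as [roll, pitch, yaw] about the fixed x, y, z axes, in that order (R = Rz(yaw) Ry(pitch) Rx(roll)).
In Python, from cell import monitor, imaging, job, find_in, trace gives the robot as it stands. The module is installed in compiled form; this text tells all that it offers.
- The arm moves only by the tool arm_command, never from a script. Its argument "steps" is a list of rows, each a list of 5 numbers: the opening, from 0 (shut) to 1 (fully open), then the shift along the tool's x, y, z in mm, then the turn about the tool's z in degrees. In form: [[gripper, dx, dy, dz, turn], ...]. A call has 1 to 20 rows; each row is the pose to reach, as a shift and turn from the pose commanded when the call began, along the tool's axes at that moment; what a row does not reach only later rows make up. A row lasts 1/8 s, in which the tool goes at most 62.5 mm and 10.7 degrees, less where a joint would pass 70% of its speed; a pose out of reach is approached as far as the arm can. A call with a gripper value outside its range is refused whole. The fingers move at their own pace and stop on an object; "force" is the grip in N (left out, the last holds). Time passes only in rows, so rows that repeat a pose let the fingers close. It gives the time, the measured TCP pose, the force, the opening and the grip force at its end, in the units of the state.
- monitor.read_state(): the state, without advancing time (a new reading comes with each control period).
- imaging.camera(name): name is "scene" or "side" or "wrist"; returns a dict with "img" (480x640x3 uint8, red, green, blue), "mtx" (3x3 intrinsics, pixels), "view" (4x4, takes a point from world to camera coordinates). Camera axes: x right, y down, z forward; pixel columns grow to the right and rows downward; lengths in mm; the calibration is good to about 2 mm. A picture is of the moment at which its call begins. There is no depth.
- job.sign_off(): hands the job in; it is judged then, once.
Trained networks look in a picture, given as the dict that the camera call returned (one of the last four; its "shot" number tells which), for a name from the list of things; names that differ only in an ending like _2 or _b are one class to them, and where a whole thing is asked for, a point or a joint stands for the part that bears it (a point fixed in the world has none). Each returns a list of dicts, best first, with "p" (0 to 1); they miss things now and then, are a little off and sometimes report something else, mostly with a low value. They report only what shows in the picture. A call takes as long as a camera call. They do not tell look-alikes from the thing itself.
- find_in(picture, target): "rect" ([centre column, centre row, width, height] in pixels, round what is visible of it).
- trace(picture, target): "region" (480x640 bool, what is visible of it) and "rect" ([centre column, centre row, width, height] in pixels, round what is visible of it).
The state is a dict: "clock": time; "joints": joint angles; "qd": joint speeds; "effort": joint torques, N m; "eef_pos": TCP position; "eef_rot": TCP orientation; "wrist_force": force on the tool from outside, world axes, zero at the start; "moment": the same for the moment, N m; "finger_gap": finger opening in mm; "finger_force": force on a finger pad.
Only numpy, scipy, OpenCV 4.12 (cv2) and the standard library are available. Lean on these libraries where they do the work, as an engineer would, in place of code of your own. Each camera call takes 0.05 s, during which the arm holds its last target. There are 200 camera calls.

## Working session

There is one attempt and no reset: what is moved stays moved. The work goes in short steps, Python scripts to look and compute and a tool call to move; the robot and the scene stay as the last step left them, time stands still between calls to the robot, and variables do not carry over. Pictures are saved under pics/ and viewed, at most 10 in all, crops included, and the job is handed in when it is done.

Besides the shell and the picture viewer there is one more tool, called after "Call:" as name(argument=value, ...) on one line, values as JSON. arm_command: Moves the arm, as the interface text tells. Its arguments: {"type":"object","properties":{"steps":{"type":"array","items":{"type":"array","items":{"type":"number"}}},"force":{"type":"number"}},"required":["steps"]}

```bash
mkdir -p pics; cat > h.py <<'E'
import numpy as np,cv2
from cell import monitor,imaging,job,find_in,trace
def shot(n,save=None):
    c=imaging.camera(n)
    if save: cv2.imwrite('pics/'+save+'.png',c['img'][:,:,::-1])
    return c
def ray(c,u,v):
    V=np.array(c['view']);R=V[:3,:3];t=V[:3,3]
    d=R.T@np.linalg.inv(np.array(c['mtx']))@[u,v,1.];return -R.T@t,d
def atz(c,u,v,z):
    o,d=ray(c,u,v);return o+d*(z-o[2])/d[2]
def proj(c,p):
    V=np.array(c['view']);q=V[:3,:3]@np.array(p,float)+V[:3,3];q=np.array(c['mtx'])@q;return q[:2]/q[2]
def tri(*a):
    A=np.zeros((3,3));b=np.zeros(3)
    for c,u,v in a:
        o,d=ray(c,u,v);d=d/np.linalg.norm(d);M=np.eye(3)-np.outer(d,d);A+=M;b+=M@o
    return np.linalg.solve(A,b)
E
python3 - <<'E'
from h import *
for n in('scene','side'):
    c=shot(n,n+'0')
    print(n,'cam at',ray(c,320,240)[0].round())
    for t in('stand','head','post','tube','square_tube'):
        print(t,[(round(r['p'],2),np.round(r['rect']).astype(int).tolist()) for r in find_in(c,t)[:3]])
print(monitor.read_state())
E
```

```text
scene cam at [1018.  627.  850.]
stand [(0.78, [309, 188, 57, 84]), (0.62, [210, 200, 73, 109])]
head [(0.66, [195, 163, 24, 31]), (0.65, [317, 150, 5, 15])]
post [(0.64, [280, 250, 80, 121])]
tube [(0.59, [377, 343, 160, 98])]
square_tube [(0.98, [412, 375, 136, 95])]
side cam at [ 181. -794.  785.]
stand [(0.92, [265, 359, 105, 141]), (0.59, [417, 366, 110, 155])]
head [(0.94, [261, 305, 37, 42]), (0.83, [431, 312, 42, 44])]
post [(0.7, [298, 226, 152, 20]), (0.56, [352, 269, 85, 134])]
tube [(0.68, [296, 227, 156, 22])]
square_tube [(0.69, [289, 209, 118, 26])]
{'clock': 0.6, 'joints': array([-6.65922485e-02,  2.99903178e-01,  1.52100256e+00,  3.31329806e-05,
        1.32070203e+00, -6.66130923e-02]), 'qd': array([ 0.00092913, -0.00106969, -0.00158916,  0.00219408,  0.00224291,
        0.00014243]), 'effort': array([-1.73422122e-03, -5.31481183e+01, -3.52828038e+01,  7.07835727e-02,
        2.13613763e-02,  6.93120023e-05]), 'eef_pos': array([5.49989362e+02, 1.01353632e-02, 2.24442755e+02]), 'eef_rot': array([-3.14157971e+00, -3.30367509e-05,  1.57080897e+00]), 'wrist_force': array([-0.26119667, -0.2282839 ,  0.14331161]), 'moment': array([-0.01259918,  0.01109918,  0.03388913]), 'finger_force': 0.0, 'finger_gap': 94.05226362779247}
```

View pics/scene0.png

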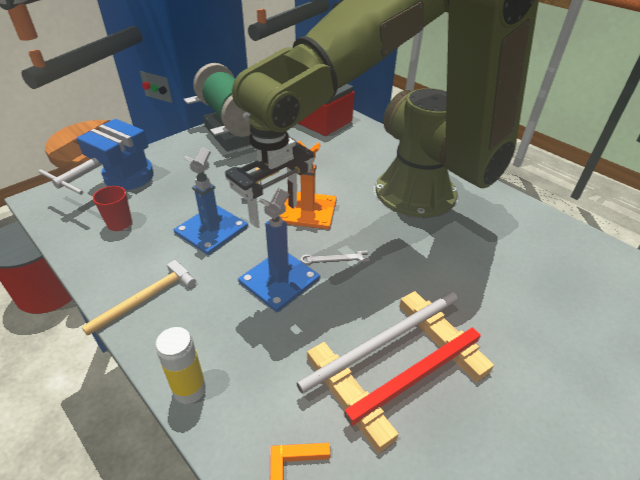

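View pics/side0.png

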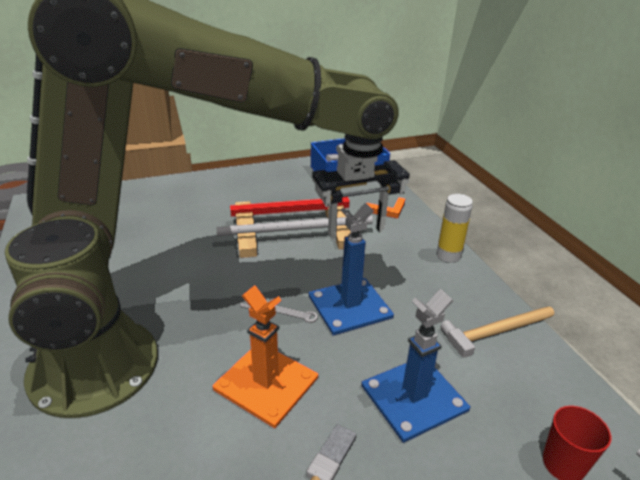

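The blue stand is at scene (210,200) / side (417,366), and the bolted post is at scene (280,250) / side (352,269). The orange one is the look-alike. The round tube is the grey one, at scene (377,343).

```bash
python3 - <<'E'
from h import *
s=shot('scene');d=shot('side')
a=cv2.resize(s['img'][135:315,165:330],None,fx=2.4*1,fy=2.4,interpolation=cv2.INTER_CUBIC)
b=cv2.resize(d['img'][195:445,300:480],None,fx=2.2,fy=2.2,interpolation=cv2.INTER_CUBIC)
H=max(a.shape[0],b.shape[0]);o=np.zeros((H,a.shape[1]+b.shape[1],3),np.uint8);o[:a.shape[0],:a.shape[1]]=a;o[:b.shape[0],a.shape[1]:]=b
print(o.shape);cv2.imwrite('pics/c1.png',o[:,:,::-1])
print('stand head',tri((s,201,165),(d,431,312)),'post head',tri((s,273,205),(d,357,220)))
for c,col in((s,'scene'),(d,'side')):
    for r in trace(c,'tube')[:2]:
        m=r['region'];ys,xs=np.nonzero(m);
        if len(xs)<50: continue
        print(col,r['p'],r['rect'],len(xs),cv2.minAreaRect(np.c_[xs,ys].astype(np.float32)))
        P=np.array([atz(c,u,v,48) for u,v in zip(xs,ys)])[:,:2]
        print('plan rect',cv2.minAreaRect(P.astype(np.float32)),P.mean(0))
for c in(s,d):
  for t in('stand','post','head'):
    for r in trace(c,t)[:3]:
        m=r['region'];ys,xs=np.nonzero(m);print(t,round(r['p'],2),np.round(r['rect']),[np.round(atz(c,xs[ys==ys.max()].mean(),ys.max(),16)[:2])] if len(xs) else '')
E
```

```text
(550, 792, 3)
stand head [ 569.50832258 -264.48926549  214.78559062] post head [550.82903542   0.98116154 236.25204316]
scene 0.77 [378.5, 342.1, 161.2, 100.2] 2261 ((377.3826599121094, 341.4602966308594), (14.13386344909668, 183.337158203125), 59.30027770996094)
plan rect ((516.1965942382812, 312.0607604980469), (30.140470504760742, 427.325927734375), 81.20235443115234) [537.48068869 309.16617542]
side 0.59 [296.1, 224.1, 157.3, 20.2] 1223 ((294.4880065917969, 225.3272247314453), (10.779594421386719, 157.5233917236328), 86.02750396728516)
plan rect ((511.447998046875, 299.3311767578125), (52.396549224853516, 421.6379699707031), 79.94896697998047) [472.30886162 305.35383653]
stand 0.87 [308. 188.  53.  87.] [array([345., -51.])]
stand 0.75 [209. 202.  70. 104.] [array([ 636., -181.])]
post 0.96 [280. 250.  82. 120.] [array([623.,  83.])]
head 0.95 [198. 164.  24.  31.] [array([ 462., -483.])]
stand 0.86 [265. 357. 105. 144.] [array([ 301., -258.])]
stand 0.67 [419. 367. 113. 148.] [array([ 503., -352.])]
post 0.68 [352. 270.  87. 134.] [array([479., -83.])]
head 0.97 [262. 304.  39.  43.] [array([341.,  -8.])]
head 0.93 [429. 312.  46.  46.] [array([ 671., -131.])]
```

View pics/c1.png

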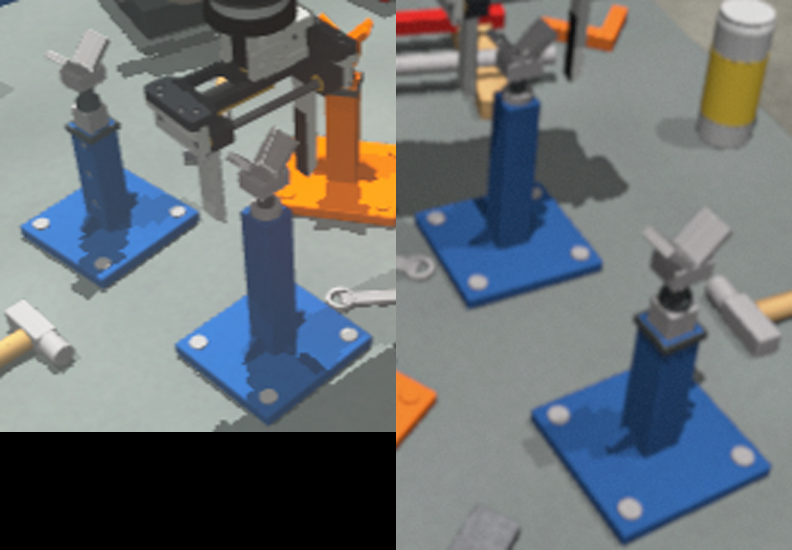

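The crop shows both Vs clearly. In it the stand foot's corners are at left (22,228), bottom (102,279) and right (199,208) in the scene half, and at (532,411), (627,535) and (768,465) in the side half.

```bash
python3 - <<'E'
from h import *
s=shot('scene');d=shot('side')
S=lambda p:(165+p[0]/2.4,135+p[1]/2.4); D=lambda p:(300+(p[0]-396)/2.2,195+p[1]/2.2)
for n,sc,si in(('stand',[(22,228),(102,279),(199,208)],[(532,411),(627,533),(768,463)]),('post',[(178,347),(268,413),(371,340)],[(416,221),(470,296),(601,262)])):
    for c,f,pts in((s,S,sc),(d,D,si)):
        P=np.array([atz(c,*f(p),16)[:2] for p in pts])
        e=np.diff(P,axis=0);print(n,P.round().tolist(),'mid',((P[0]+P[2])/2).round(1),'len',np.linalg.norm(e,axis=1).round(),'ang',np.arctan2(e[:,1],e[:,0]).round(3))
E
```

```text
stand [[654.0, -319.0], [633.0, -187.0], [484.0, -213.0]] mid [ 569.2 -265.7] len [133. 151.] ang [ 1.73  -2.972]
stand [[485.0, -214.0], [509.0, -346.0], [649.0, -323.0]] mid [ 567.2 -268.4] len [134. 143.] ang [-1.394  0.163]
post [[631.0, -51.0], [617.0, 77.0], [479.0, 74.0]] mid [554.8  11.4] len [129. 139.] ang [ 1.675 -3.12 ]
post [[467.0, 53.0], [483.0, -67.0], [624.0, -62.0]] mid [545.8  -4.2] len [121. 142.] ang [-1.444  0.037]
```

Call:
arm_command(steps=[[1, 0, 0, -40, 0], [1, 0, 0, -90, 0], [1, 0, 0, -136, 0], [1, 0, 0, -136, 0]])

```text
clock: 1.7
eef_pos: [550.6, -0.0, 363.9]
eef_rot: [3.136, 0.0, 1.571]
wrist_force: [-0.6, -0.2, 0.4]
finger_gap: 93.8
finger_force: 0.0
```

Call:
arm_command(steps=[[1, -50, 4, 0, 10], [1, -100, 8, 0, 20], [1, -150, 12, 0, 30], [1, -200, 15, 0, 40], [1, -240, 17, 0, 50], [1, -266, 18, 0, 60], [1, -266, 18, 0, 70], [1, -266, 18, 0, 81], [1, -266, 18, 0, 81], [1, -266, 18, 0, 81]])

```text
clock: 2.95
eef_pos: [568.0, -265.9, 359.8]
eef_rot: [-3.141, 0.001, 0.161]
wrist_force: [-0.1, 0.7, 0.3]
finger_gap: 93.8
finger_force: 0.0
```

```bash
python3 - <<'E'
from h import *
w=shot('wrist','w1');st=monitor.read_state();print(st['joints'].round(2),st['eef_pos'],st['eef_rot'])
print(ray(w,320,240),proj(w,(568,-266,239)))
for t in('head','stand'):
  for r in trace(w,t)[:2]: print(t,r['p'],np.round(r['rect']),cv2.minAreaRect(np.argwhere(r['region'])[:,::-1].astype(np.float32)))
E
```

```text
[-0.5   0.43  1.04 -0.    1.67  0.91] [ 567.98950701 -265.88144828  360.04638321] [-3.14127371e+00  4.24775378e-04  1.60769725e-01]
(array([ 648.83276221, -252.12580818,  518.6743003 ]), array([-0.26432755, -0.04998758, -0.96321185])) [318.25817991 245.06727899]
head 0.9 [167. 459.  54.  41.] ((167.0, 458.0), (42.0, 50.0), 90.0)
head 0.73 [320. 241.  42.  86.] ((319.0, 241.0), (80.0, 40.0), 90.0)
stand 0.7 [319. 210. 113. 152.] ((319.0, 207.5), (147.0, 110.0), 90.0)
stand 0.64 [211. 384. 133. 190.] ((184.7793731689453, 382.08123779296875), (121.35174560546875, 202.6079864501953), 40.82956314086914)
```

View pics/w1.png

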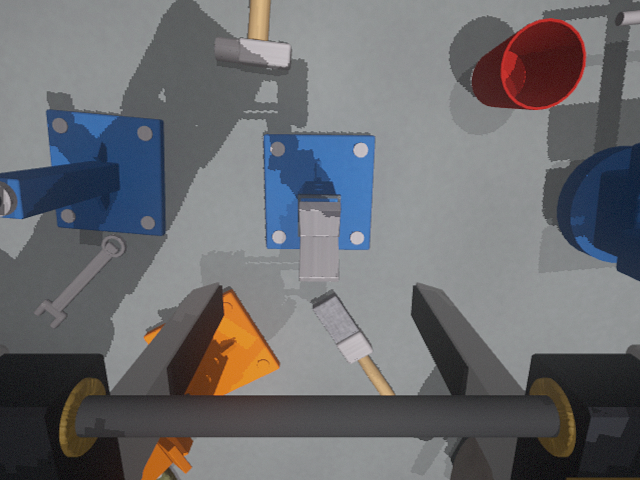

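The wrist view is aligned with the stand: its head spans columns 300–340 and rows 196–278, squarely in the gripper's axes. That confirms yaw ≈ 0.16. Next I'll fit the head's position and height from all three views.

```bash
python3 - <<'E'
from h import *
from scipy.optimize import least_squares
cs=[shot(n) for n in('scene','side','wrist')]
ya=0.16
M=[(x,y,z) for x in(-18,18) for y in(-15,15) for z in(0,18)]+[(x,y,z) for x,z in((-28.5,46),(28.5,46),(-25,48),(25,48)) for y in(-15,15)]
M=np.array(M,float);R=np.array([[np.cos(ya),-np.sin(ya),0],[np.sin(ya),np.cos(ya),0],[0,0,1]])
guess={'scene':(199,163),'side':(431,312),'wrist':(320,241)};ob=[]
for c,n in zip(cs,guess):
    L=[r['rect'] for f in(find_in,trace) for r in f(c,'head') if np.hypot(r['rect'][0]-guess[n][0],r['rect'][1]-guess[n][1])<15]
    print(n,np.round(L,1).tolist());ob.append(np.mean(L,0) if L else None)
def f(p):
    e=[]
    for c,o in zip(cs,ob):
        if o is None: continue
        q=np.array([proj(c,R@m+p) for m in M]);lo,hi=q.min(0),q.max(0)
        e+=list(np.r_[(lo+hi)/2-o[:2],.3*(hi-lo-o[2:])])
    return e
r=least_squares(f,[568,-266,195],loss='soft_l1');print(r.x,np.round(f(r.x),1))
w=cs[2];print('f',w['mtx'][0][0]);
for z in(200,215,230): print(z,atz(w,319.5,237,z))
E
```

```text
scene [[200.1, 165.1, 21.1, 28.2], [198.1, 164.9, 24.4, 27.8]]
side [[432.0, 312.7, 46.0, 43.8], [431.0, 311.3, 39.3, 43.4]]
wrist [[320.0, 241.6, 44.3, 87.3], [319.6, 240.2, 43.5, 86.3]]
[ 569.4664811  -266.58222743  189.84304961] [-0.9 -0.6  1.   0.1  0.7  0.7 -0.8 -0.8 -0.6  0.2 -0.9 -4.2]
f 390.52443937918775
200 [ 563.89651508 -267.92509839  200.        ]
215 [ 567.8851347  -267.19283009  215.        ]
230 [ 571.87375432 -266.46056179  230.        ]
```

Call:
arm_command(steps=[[1, 0, 1, 40, 0], [1, 0, 1, 80, 0], [1, 0, 1, 120, 0], [1, 0, 1, 145, 0], [1, 0, 1, 156, 0], [1, 0, 1, 156, 0], [0.5, 0, 1, 156, 0], [0.5, 0, 1, 156, 0], [0.5, 0, 1, 156, 0]], force=3)

```text
clock: 4.68
eef_pos: [568.3, -267.0, 204.9]
eef_rot: [3.141, -0.001, 0.157]
wrist_force: [0.2, 0.5, -0.2]
finger_gap: 67.5
finger_force: 0.0
```

```bash
python3 - <<'E'
from h import *
w=shot('wrist','w2');st=monitor.read_state();print(st['eef_pos'],st['wrist_force'],st['finger_gap'])
d=shot('side');s=shot('scene')
a=cv2.resize(d['img'][220:400,360:500],None,fx=3.1,fy=3.1);b=cv2.resize(w['img'][100:480,150:500],None,fx=1,fy=1)
o=np.zeros((560,790,3),np.uint8);o[:a.shape[0],:a.shape[1]]=a;o[:380,434:784]=b
cv2.imwrite('pics/c2.png',o[:,:,::-1])
E
```

```text
[ 568.23623023 -267.01386528  204.82188914] [-0.58078209 -0.16816671  0.27074085] 63.44020905440251
```

View pics/c2.png

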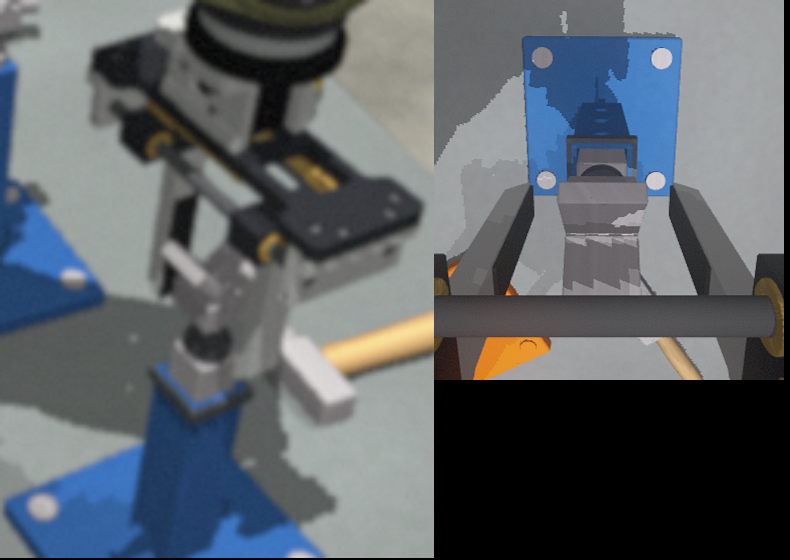

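The head is centred between the fingers in the wrist view (columns about 558–646 in the crop). Closing gently.

Call:
arm_command(steps=[[0.38, 0, 0, 0, 0], [0.36, 0, 0, 0, 0], [0.34, 0, 0, 0, 0], [0.2, 0, 0, 0, 0], [0.1, 0, 0, 0, 0], [0, 0, 0, 0, 0]], force=3)

```text
clock: 5.58
eef_pos: [568.1, -267.1, 204.4]
eef_rot: [3.141, -0.0, 0.157]
wrist_force: [0.2, -2.0, -0.9]
finger_gap: 30.2
finger_force: 3.0
```

Call:
arm_command(steps=[[0, 0, 0, 0, 0], [0, 0, 0, 0, 0]], force=50)

```text
clock: 5.82
eef_pos: [568.2, -267.1, 204.5]
eef_rot: [3.141, -0.0, 0.157]
wrist_force: [0.3, -3.5, -1.4]
finger_gap: 29.9
finger_force: 50.0
```

Call:
arm_command(steps=[[0, 0, 0, -1, 0], [0, 0, 0, -2, 0], [0, 0, 0, -3, 0], [0, 0, 0, -4, 0], [0, 0, 0, -5, 0], [0, 0, 0, -6, 0], [0, 0, 0, -7, 0], [0, 0, 0, -8, 0]])

```text
clock: 6.82
eef_pos: [568.0, -266.9, 211.3]
eef_rot: [-3.141, 0.001, 0.157]
wrist_force: [3.9, -3.7, -10.1]
finger_gap: 29.6
finger_force: 50.0
```

Call:
arm_command(steps=[[0, 0, 0, -1, 0], [0, 0, 0, -2, 0]])

```text
clock: 7.08
eef_pos: [568.0, -266.9, 213.3]
eef_rot: [-3.141, 0.001, 0.157]
wrist_force: [3.9, -4.2, -10.4]
finger_gap: 29.7
finger_force: 50.0
```

Call:
arm_command(steps=[[0, 0, 0, -1, 0], [0, 0, 0, -2, 0]])

```text
clock: 7.32
eef_pos: [568.0, -266.9, 215.2]
eef_rot: [-3.141, 0.001, 0.157]
wrist_force: [5.1, -3.8, -10.7]
finger_gap: 29.6
finger_force: 50.0
```

Call:
arm_command(steps=[[0, 0.3, 0.2, -1, 0], [0, 0.5, 0.4, -2, 0]])

```text
clock: 7.58
eef_pos: [568.2, -267.1, 217.5]
eef_rot: [-3.14, 0.002, 0.157]
wrist_force: [-0.7, -1.5, -10.9]
finger_gap: 29.5
finger_force: 50.0
```

Call:
arm_command(steps=[[0, 0, 0.1, -1, 0], [0, 0, 0.2, -2, 0]])

```text
clock: 7.82
eef_pos: [568.4, -267.1, 220.2]
eef_rot: [-3.14, 0.001, 0.157]
wrist_force: [-3.6, 1.6, -10.5]
finger_gap: 29.9
finger_force: 50.0
```

Call:
arm_command(steps=[[0, -0.1, -0.1, -1, 0], [0, -0.2, -0.1, -2, 0]])

```text
clock: 8.07
eef_pos: [568.4, -267.2, 222.7]
eef_rot: [-3.141, 0.0, 0.157]
wrist_force: [-4.7, 3.0, -6.7]
finger_gap: 29.9
finger_force: 50.0
```

Call:
arm_command(steps=[[0, -0.1, -0.1, -0.5, 0], [0, -0.3, -0.2, -1, 0]])

```text
clock: 8.32
eef_pos: [568.3, -267.1, 224.6]
eef_rot: [3.141, -0.001, 0.157]
wrist_force: [-4.0, 3.0, -2.6]
finger_gap: 29.4
finger_force: 50.0
```

Call:
arm_command(steps=[[0, -0.2, -0.2, -0.5, 0], [0, -0.3, -0.3, -1, 0]])

```text
clock: 8.57
eef_pos: [568.2, -267.1, 224.9]
eef_rot: [3.141, -0.001, 0.157]
wrist_force: [1.0, 0.4, -6.5]
finger_gap: 29.8
finger_force: 50.0
```

Call:
arm_command(steps=[[0, 0, 0, -0.5, 0], [0, 0, 0, -1, 0]])

```text
clock: 8.82
eef_pos: [568.1, -267.1, 225.2]
eef_rot: [3.141, -0.0, 0.157]
wrist_force: [3.2, -0.7, -9.0]
finger_gap: 29.8
finger_force: 50.0
```

Call:
arm_command(steps=[[0, 0.1, 0, -0.5, 0], [0, 0.2, 0.1, -1, 0]])

```text
clock: 9.07
eef_pos: [568.1, -267.1, 226.2]
eef_rot: [-3.141, 0.0, 0.157]
wrist_force: [3.3, -0.5, -9.7]
finger_gap: 29.5
finger_force: 50.0
```

Call:
arm_command(steps=[[0, 0.1, 0, -0.7, 0], [0, 0.2, 0.1, -1.5, 0]])

```text
clock: 9.32
eef_pos: [568.1, -267.1, 227.7]
eef_rot: [-3.141, 0.001, 0.157]
wrist_force: [1.9, 0.3, -13.0]
finger_gap: 29.6
finger_force: 50.0
```

Call:
arm_command(steps=[[0, 0, 0, -0.3, 0], [0, 0, 0, -0.7, 0]])

```text
clock: 9.57
eef_pos: [568.1, -267.1, 228.0]
eef_rot: [-3.141, 0.001, 0.157]
wrist_force: [2.3, -0.3, -17.1]
finger_gap: 29.5
finger_force: 50.0
```

Caught: 17 N, above the 10–12 N sliding force, and the travel stalled. Now I'll press down to prove the lock.

Call:
arm_command(steps=[[0, 0, 0, 1, 0], [0, 0, 0, 2, 0], [0, 0, 0, 3, 0], [0, 0, 0, 4, 0]])

```text
clock: 10.07
eef_pos: [568.3, -267.2, 225.9]
eef_rot: [3.141, -0.001, 0.157]
wrist_force: [-3.9, 3.8, 2.0]
finger_gap: 29.5
finger_force: 50.0
```

Call:
arm_command(steps=[[0, -0.2, -0.2, 0.7, 0], [0, -0.3, -0.3, 1.5, 0]])

```text
clock: 10.32
eef_pos: [568.3, -267.2, 224.7]
eef_rot: [3.14, -0.002, 0.157]
wrist_force: [-3.8, 2.4, 9.7]
finger_gap: 29.6
finger_force: 50.0
```

Call:
arm_command(steps=[[0, 0, 0, 0.5, 0], [0, 0, 0, 1, 0], [0, 0, 0, 1, 0]])

```text
clock: 10.7
eef_pos: [568.3, -267.2, 224.5]
eef_rot: [3.14, -0.003, 0.157]
wrist_force: [-5.2, 4.1, 12.9]
finger_gap: 29.9
finger_force: 50.0
```

Locked: 13 N with no sinking. Now up to about 20 N, held.

Call:
arm_command(steps=[[0, -0.2, -0.2, 0.5, 0], [0, -0.3, -0.3, 1.2, 0], [0, -0.3, -0.3, 1.2, 0], [0, -0.3, -0.3, 1.2, 0], [0, -0.3, -0.3, 1.2, 0]])

```text
clock: 11.32
eef_pos: [568.3, -267.1, 224.2]
eef_rot: [3.138, -0.004, 0.157]
wrist_force: [-3.7, 2.4, 18.2]
finger_gap: 29.8
finger_force: 50.0
```

Call:
arm_command(steps=[[0, -0.1, -0.1, 0.3, 0], [0, -0.2, -0.1, 0.7, 0], [0, -0.2, -0.1, 0.7, 0], [0, -0.2, -0.1, 0.7, 0], [0, -0.2, -0.1, 0.7, 0]])

```text
clock: 11.95
eef_pos: [568.3, -267.1, 224.0]
eef_rot: [3.138, -0.005, 0.157]
wrist_force: [-3.8, 2.6, 21.4]
finger_gap: 29.6
finger_force: 50.0
```

Proved: 21 N held. Next: unload, open and rise.

Call:
arm_command(steps=[[0, 0.2, 0.2, -1, 0], [0, 0.4, 0.3, -2, 0], [0, 0.4, 0.3, -3, 0], [0, 0.4, 0.3, -3, 0]])

```text
clock: 12.45
eef_pos: [568.2, -267.1, 224.4]
eef_rot: [3.14, -0.002, 0.157]
wrist_force: [-0.1, 1.5, 7.4]
finger_gap: 29.6
finger_force: 50.0
```

Call:
arm_command(steps=[[0.4, 0, 0, 0, 0], [0.6, 0, 0, 0, 0], [0.8, 0, 0, 0, 0], [0.8, 0, 0, 0, 0], [0.8, 0, 0, 0, 0]], force=30)

```text
clock: 13.08
eef_pos: [567.8, -266.9, 223.2]
eef_rot: [-3.142, 0.0, 0.157]
wrist_force: [-0.3, 0.3, -1.4]
finger_gap: 73.6
finger_force: 0.0
```

Call:
arm_command(steps=[[0.8, 0, 0, -5, 0], [0.8, 0, 0, -40, 0], [0.8, 0, 0, -90, 0], [0.8, 0, 0, -145, 0], [0.8, 0, 0, -145, 0], [0.8, 0, 0, -145, 0]])

```text
clock: 13.82
eef_pos: [567.7, -266.8, 367.4]
eef_rot: [-3.141, 0.001, 0.157]
wrist_force: [0.6, -0.5, -0.3]
finger_gap: 75.2
finger_force: 0.0
```

```bash
python3 - <<'E'
from h import *
c=shot('wrist','w3');print(monitor.read_state()['eef_pos'])
for r in trace(c,'head')[:3]: print(r['p'],np.round(r['rect']))
print(proj(c,(568.2,-267.1,252)),proj(c,(568.2,-267.1,232)))
E
```

```text
[ 567.63434226 -266.74804236  366.79310809]
0.71 [318. 246.  40.  88.]
[318.70702638 246.56244233] [318.63117061 239.2653457 ]
```

Call:
arm_command(steps=[[0.8, 3, -30, 0, 2], [0.8, 6, -85, 0, 5], [0.8, 9, -145, 0, 8], [0.8, 12, -205, 0, 11], [0.8, 15, -265, 0, 14], [0.8, 18, -325, 0, 17], [0.8, 22, -385, 0, 18], [0.8, 26, -445, 0, 18], [0.8, 30, -500, 0, 18], [0.8, 33, -545, 0, 18], [0.8, 35, -575, 0, 18], [0.8, 35, -575, 0, 18], [0.8, 35, -575, 0, 18]])

```text
clock: 15.55
eef_pos: [512.5, 305.8, 367.6]
eef_rot: [3.141, 0.001, -0.157]
wrist_force: [1.0, -0.4, 0.7]
finger_gap: 75.5
finger_force: 0.0
```

```bash
python3 - <<'E'
from h import *
c=shot('wrist','w4');st=monitor.read_state();print(st['eef_pos'],st['eef_rot'],st['joints'].round(2))
for r in trace(c,'tube')[:2]:
    ys,xs=np.nonzero(r['region']);print(r['p'],np.round(r['rect']))
    P=np.array([atz(c,u,v,48)[:2] for u,v in zip(xs,ys)],np.float32);print(cv2.minAreaRect(P))
print(proj(c,(513,306,42.5)))
E
```

```text
[512.63875726 305.57126413 367.94327254] [ 3.14110583e+00  4.00470643e-04 -1.57950410e-01] [ 0.48  0.35  1.13 -0.    1.66  2.2 ]
0.62 [312. 176.  21. 347.]
((514.6556396484375, 311.69427490234375), (25.254024505615234, 422.5995788574219), 81.28157043457031)
[317.528242   198.39877104]
```

View pics/w4.png

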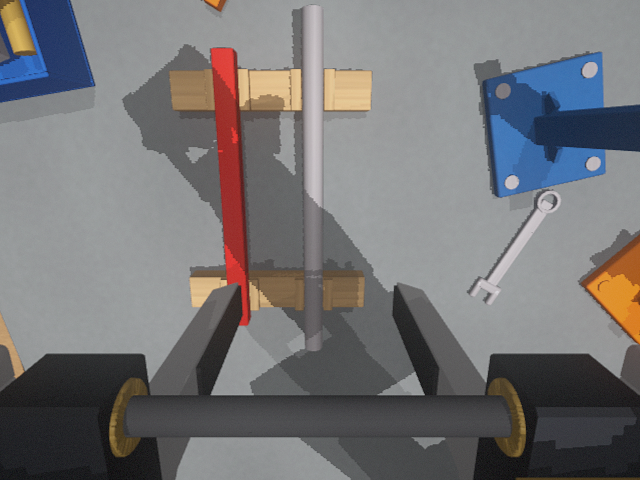

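The wrist view shows the round tube whole: column 312, rows 5–350, with a plan fit of 25 × 423 mm centred at (514.7, 311.7). Descending to grasp it at its middle.

Call:
arm_command(steps=[[0.7, 1, -6.3, 40, 0], [0.7, 1, -6.3, 95, 0], [0.7, 1, -6.3, 150, 0], [0.7, 1, -6.3, 205, 0], [0.7, 1, -6.3, 255, 0], [0.7, 1, -6.3, 295, 0], [0.7, 1, -6.3, 318, 0], [0.7, 1, -6.3, 325, 0], [0.7, 1, -6.3, 325, 0], [0.7, 1, -6.3, 325, 0]])

```text
clock: 16.9
eef_pos: [515.0, 312.7, 44.6]
eef_rot: [-3.14, -0.002, -0.157]
wrist_force: [-0.4, 0.5, 0.3]
finger_gap: 65.6
finger_force: 0.0
```

Call:
arm_command(steps=[[0.45, 0, 0, 0, 0], [0.35, 0, 0, 0, 0], [0.2, 0, 0, 0, 0], [0, 0, 0, 0, 0], [0, 0, 0, 0, 0], [0, 0, 0, 0, 0]], force=10)

```text
clock: 17.65
eef_pos: [514.3, 312.3, 43.2]
eef_rot: [3.141, 0.0, -0.157]
wrist_force: [-1.4, -4.9, 2.4]
finger_gap: 24.8
finger_force: 10.0
```

Call:
arm_command(steps=[[0, 0, 0, 0, 0], [0, 0, 0, 0, 0], [0, 0, 0, -2, 0], [0, 0, 0, -5, 0], [0, 0, 0, -10, 0], [0, 0, 0, -10, 0]], force=50)

```text
clock: 18.4
eef_pos: [514.6, 312.9, 53.8]
eef_rot: [-3.141, -0.001, -0.157]
wrist_force: [-0.3, -0.2, -3.0]
finger_gap: 24.1
finger_force: 50.0
```

Call:
arm_command(steps=[[0, 0, 0, -15, 0], [0, 0, 0, -45, 0], [0, 0, 0, -85, 0], [0, 0, 0, -130, 0], [0, 0, 0, -175, 0], [0, 0, 0, -220, 0], [0, 0, 0, -260, 0], [0, 0, 0, -285, 0], [0, 0, 0, -292, 0], [0, 0, 0, -292, 0]])

```text
clock: 19.65
eef_pos: [514.3, 312.6, 345.0]
eef_rot: [3.141, 0.0, -0.157]
wrist_force: [-0.2, 0.1, -4.0]
finger_gap: 24.0
finger_force: 50.0
```

Call:
arm_command(steps=[[0, 4, 15, 0, -4], [0, 10, 40, 0, -10], [0, 18, 70, 0, -17], [0, 26, 100, 0, -24], [0, 34, 130, 0, -31], [0, 42, 160, 0, -38], [0, 50, 190, 0, -45], [0, 58, 220, 0, -52], [0, 66, 250, 0, -59], [0, 74, 280, 0, -66], [0, 82, 310, 0, -73], [0, 90, 340, 0, -80], [0, 97, 368, 0, -87], [0, 104, 394, 0, -93], [0, 109, 414, 0, -98], [0, 113, 428, 0, -101.5], [0, 114.4, 433.4, 0, -102.7], [0, 114.4, 433.4, 0, -102.7], [0, 114.4, 433.4, 0, -102.7]])

```text
clock: 22.02
eef_pos: [559.6, -132.8, 345.1]
eef_rot: [-3.141, -0.0, 1.635]
wrist_force: [0.6, -0.1, -2.0]
finger_gap: 24.0
finger_force: 50.0
```

```bash
python3 - <<'E'
from h import *
c=shot('wrist','w5');st=monitor.read_state();print(st['eef_pos'],st['eef_rot'],st['wrist_force'],st['moment'])
for t in('post','tube'):
  for r in trace(c,t)[:2]:
    ys,xs=np.nonzero(r['region']);print(t,r['p'],np.round(r['rect']))
for p in((551,1,239),(551-28,1,265),(551+28,1,265),(555,-60,345),(546,76,345)): print(p,proj(c,p))
E
```

```text
[ 559.58592164 -132.79410744  345.15509386] [-3.14145875e+00 -6.69760158e-05  1.63528421e+00] [-0.4318446   1.00415357 -2.37947851] [ 0.0419489  -0.04074181 -0.02109062]
post 0.85 [319.  71. 132. 143.]
tube 0.83 [317. 240.  67. 479.]
(551, 1, 239) [315.87829202  42.58933542]
(523, 1, 265) [264.88353669  28.61653854]
(579, 1, 265) [366.33455834  35.97432979]
(555, -60, 345) [315.19027208 154.22425451]
(546, 76, 345) [ 314.20294888 -310.05449077]
```

View pics/w5.png

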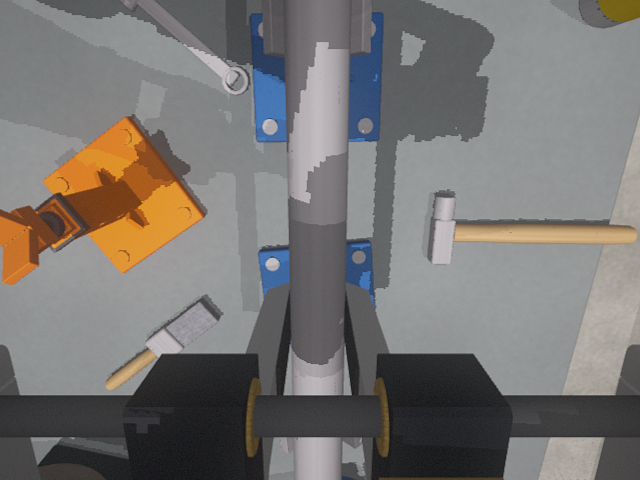

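The post head's arms show at columns 264–371 at the top, either side of the tube (287–349), so the tube is over the post V within about 1 mm. Lowering.

Call:
arm_command(steps=[[0, 0, 0, 15, 0], [0, 0, 0, 35, 0], [0, 0, 0, 55, 0], [0, 0, 0, 70, 0], [0, 0, 0, 79, 0], [0, 0, 0, 82, 0], [0, 0, 0, 82, 0], [0, 0, 0, 82, 0]])

```text
clock: 23.18
eef_pos: [559.8, -133.4, 263.8]
eef_rot: [3.141, 0.0, 1.635]
wrist_force: [-0.0, -0.6, -2.2]
finger_gap: 24.3
finger_force: 50.0
```

Call:
arm_command(steps=[[0, 0, 0, 1, 0], [0, 0, 0, 2, 0], [0, 0, 0, 2, 0]])

```text
clock: 23.55
eef_pos: [559.6, -133.3, 261.3]
eef_rot: [3.142, 0.0, 1.635]
wrist_force: [0.7, -0.0, -0.9]
finger_gap: 23.7
finger_force: 50.0
```

Call:
arm_command(steps=[[0, 0, 0, 1, 0], [0, 0, 0, 2, 0], [0, 0, 0, 2, 0]])

```text
clock: 23.92
eef_pos: [560.0, -133.4, 260.0]
eef_rot: [3.14, 0.001, 1.636]
wrist_force: [3.3, 0.7, 5.2]
finger_gap: 24.0
finger_force: 50.0
```

```bash
python3 - <<'E'
from h import *
for _ in range(2):
    c=shot('side');st=monitor.read_state();print(st['eef_pos'].round(1),st['wrist_force'].round(2),st['moment'].round(2))
s=shot('scene')
a=cv2.resize(c['img'][200:360,320:480],None,fx=2.4,fy=2.4,interpolation=cv2.INTER_CUBIC);b=cv2.resize(s['img'][120:280,170:330],None,fx=2.4,fy=2.4,interpolation=cv2.INTER_CUBIC)
cv2.imwrite('pics/c3.png',np.hstack([a,b])[:,:,::-1])
E
```

```text
[ 560.  -133.4  260. ] [2.33 0.48 5.69] [ 0.01 -0.53  0.13]
[ 560.  -133.4  260. ] [2.79 0.19 4.78] [-0.04 -0.54  0.18]
```

View pics/c3.png

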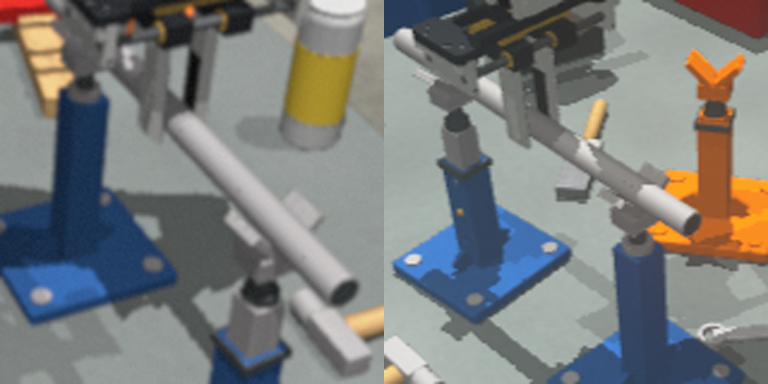

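Both Vs have taken contact at once (Mx ≈ 0), with a small push towards +x. The crop shows the tube lying over both Vs. I'll ease 1 mm towards +x and down.

Call:
arm_command(steps=[[0, 0, 0.5, 0, 0], [0, 0, 1, 0, 0], [0, 0, 1, 0, 0]], force=20)

```text
clock: 24.45
eef_pos: [560.3, -133.5, 259.8]
eef_rot: [-3.141, 0.0, 1.635]
wrist_force: [-3.6, 1.0, 7.6]
finger_gap: 24.6
finger_force: 19.9
```

```bash
python3 - <<'E'
from h import *
st=monitor.read_state();print(st['eef_pos'].round(1),st['wrist_force'].round(2),st['moment'].round(2))
E
```

```text
[ 560.3 -133.5  259.8] [-3.56  1.    7.58] [-0.1   0.49 -0.21]
```

Call:
arm_command(steps=[[0, 0, -0.5, -0.5, 0], [0, 0, -0.5, -0.5, 0]], force=5)

```text
clock: 24.7
eef_pos: [560.1, -133.5, 259.7]
eef_rot: [3.141, 0.0, 1.635]
wrist_force: [2.3, -1.6, 1.8]
finger_gap: 25.0
finger_force: 5.0
```

```bash
python3 - <<'E'
from h import *
st=monitor.read_state();print(st['eef_pos'].round(1),st['wrist_force'].round(2),st['moment'].round(2))
E
```

```text
[ 560.1 -133.5  259.7] [ 2.3  -1.61  1.84] [-0.32 -0.33  0.03]
```

Call:
arm_command(steps=[[0.27, 0, 0, 0, 0], [0.28, 0, 0, 0, 0], [0.3, 0, 0, 0, 0], [0.33, 0, 0, 0, 0], [0.4, 0, 0, 0, 0], [0.5, 0, 0, 0, 0], [0.6, 0, 0, 0, 0], [0.6, 0, 0, 0, 0], [0.6, 0, 0, 0, 0]])

```text
clock: 25.82
eef_pos: [560.1, -133.3, 259.7]
eef_rot: [-3.142, -0.0, 1.635]
wrist_force: [-1.0, -0.8, 0.5]
finger_gap: 56.3
finger_force: 0.0
```

```bash
python3 - <<'E'
from h import *
c=shot('side');s=shot('scene');st=monitor.read_state();print(st['eef_pos'].round(1),st['wrist_force'].round(2),st['finger_gap'])
a=cv2.resize(c['img'][200:360,320:480],None,fx=2.4,fy=2.4,interpolation=cv2.INTER_CUBIC);b=cv2.resize(s['img'][120:280,170:330],None,fx=2.4,fy=2.4,interpolation=cv2.INTER_CUBIC)
cv2.imwrite('pics/c4.png',np.hstack([a,b])[:,:,::-1])
E
```

```text
[ 560.1 -133.3  259.7] [-0.25 -0.53 -0.16] 56.37651601695702
```

View pics/c4.png

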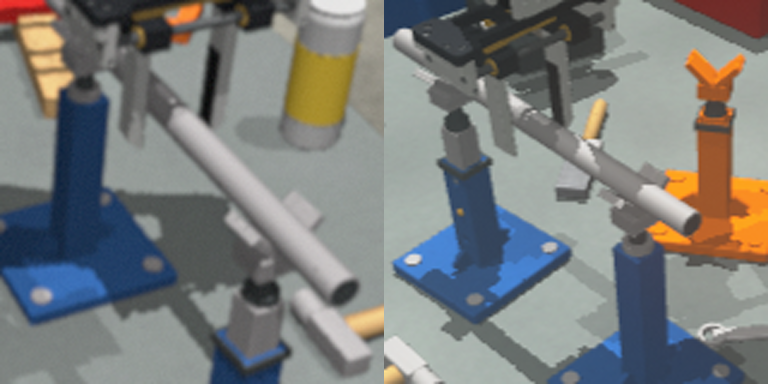

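The tube lies in both Vs with the fingers open, and the brass button shows in the middle hole at (459,212) of the crop. I'll withdraw straight up.

Call:
arm_command(steps=[[0.6, 0, 0, -10, 0], [0.6, 0, 0, -30, 0], [0.6, 0, 0, -60, 0], [0.6, 0, 0, -90, 0], [0.6, 0, 0, -90, 0], [0.6, 0, 0, -90, 0], [0.6, 0, 0, -90, 0]])

```text
clock: 26.8
eef_pos: [559.9, -133.3, 348.7]
eef_rot: [-3.14, -0.001, 1.635]
wrist_force: [-0.8, 0.2, -0.1]
finger_gap: 56.1
finger_force: 0.0
```

```bash
python3 - <<'E'
from h import *
s=shot('scene')
print([(r['p'],np.round(r['rect'])) for r in find_in(s,'tube')[:2]])
print(job.sign_off())
E
```

```text
[(0.85, array([240., 175., 129.,  84.])), (0.27, array([208., 197.,  72., 118.]))]
the job is handed in; nothing more can be done
None
```

I drew the head up until its button caught in the 90 mm hole, proved the lock with 21 N down, laid the round tube in both Vs and let go, and handed the job in at about 27 s; no verdict came back.

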